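# Roll the rolling pin to the line on the pastry board

### The arm

A 6-joint arm with a two-finger parallel gripper is mounted at the origin on a cart in front of the work surface, level with it; the furniture and walls round the work are solid. World frame = base frame: x ahead of the robot, y to its left, z up, the work surface at z = 0. Lengths are in m, angles in rad, forces in N, time in s.
With the tool pointing down it reaches from about 0.375 to 0.9 m from the base axis. Payload 3.1 kg.
Tool frame: the origin (TCP) lies on the centre line of the jaws, within the pads' length; the fingertips stand 25 mm ahead of it and the grasp point (between the pads) lies 6 mm ahead of it; z points along the fingers, y is the line along which they close (so a half turn about z gives the same grasp; the last joint's range is limited). The gripper opens to 87 mm and grips with 3 to 60 N. Pads are 19 mm wide; open, the fingers measure 117 mm over their backs; the gripper's body (75 mm by 190 mm) begins 51 mm behind the grasp point.
Start: joints at [1.05, 0.527, 1.433, -0, 1.181, -0.178], TCP at [0.21, 0.589, 0.215] pointing down, gripper open.
Joint ranges: [-3.08, 3.08], [-0.75, 2.2], [0.22, 2.44], [-1.43, 4.57], [0, 2.65], [-2.85, 2.85]. Speed limits (rad/s): [2.79, 2.79, 3.14, 3.14, 3.14, 3.14].

### API

Orientations are given as a unit quaternion [w, x, y, z].
In Python, from workcell import manip, vision gives the robot as it stands.
- The arm moves only by the shell command python3 -m creep 'ROWS' [OPENING] [FORCE]. ROWS is JSON, a list of rows, each a list of 2 entries, a list of its own where there are three numbers: the shift along the tool's x, y, z in mm, then the turn, a rotation vector about the tool's x, y, z in degrees. In form: [[[x, y, z], [ax, ay, az]], ...]. A call has 1 to 8 rows; each row shifts and turns the commanded pose from where the row before left it, along the tool's axes as they then stand; what a row does not reach is not made up. A row lasts 1/8 s, in which the tool goes at most 62.5 mm and 10.7 degrees, less where a joint would pass 70% of its speed; a pose out of reach is approached as far as the arm can. A call is refused whole if a number of a shift passes 62.5 or a number of a turn 10.7, either way. A call with a gripper value outside its range is refused whole. OPENING is the opening in per cent of the stroke, from 0 (shut) to 100 (fully open), set as the call begins (- or left out, the last holds). The fingers move at their own pace and stop on an object; FORCE is the grip in N (left out, the last holds). Time passes only in rows, so rows that do not move let the fingers close. It gives the time, the measured TCP pose, the force, the opening and the grip force at its end, in the units of the state.
- manip.get_state(): the state, without advancing time (a new reading comes with each control period).
- vision.read_camera(name): name is "scene" or "top" or "wrist"; returns the picture (384x512x3 uint8, red, green, blue); there is no depth.
- vision.camera_params(name): a dict with "intrinsics" (3x3 intrinsics, pixels), "k1" (the pictures are not rectified: a ray, as slopes to the right and down, at radius r is drawn at 1 + k1 r^2 times it, then the intrinsics apply), "R" (3x3) and "t" (3): a world point X has camera coordinates R X + t; the wrist camera has in their place "T_tool_cam" (4x4, takes a point from camera to tool coordinates, whose origin is the TCP and whose axes are the flange's). Camera axes: x right, y down, z forward; pixel columns grow to the right and rows downward; lengths in m; the calibration is good to about 2 mm. A picture is of the moment at which its call begins: read the wrist's pose just before it. camera_params takes no time and is no camera call.
- manip.sign_off(): hands the job in; it is judged then, once.
Trained networks look in the newest picture that a camera, given by its name, has taken for a name from the list of things; names that differ only in an ending like _2 or _b are one class to them, and where a whole thing is asked for, a point or a joint stands for the part that bears it (a point fixed in the world has none). Each returns a list of dicts, best first, with "conf" (0 to 1); they miss things now and then, are a little off and sometimes report something else, mostly with a low value. They report only what shows in the picture. A call takes as long as a camera call.
- vision.masks_of(query, camera): "region" (384x512 bool, what is visible of it) and "pixel" ([row, column] in pixels, amid what is visible of it).
The state is a dict: "clock": time; "joints": joint angles; "qd": joint speeds; "joint_torque": joint torques, N m; "tcp_pos": TCP position; "ee_rot": TCP orientation; "wrist_force": force on the tool from outside, world axes, zero at the start; "wrist_torque": the same for the moment, N m; "finger_gap": finger opening in m; "grasp_force": force on a finger pad.
Only numpy, scipy, OpenCV 4.12 (cv2) and the standard library are available. Lean on these libraries where they do the work, as an engineer would, in place of code of your own. Each camera call takes 0.05 s, during which the arm holds its last target. There are 200 camera calls.

### The job

Roll the rolling pin away from the robot across the pastry board, by pushing on its top with the fingertips, until it lies still, centred over and parallel to the dark line inlaid in the board. Touch it only from above: never pinch it, pick it up, or push it with the fingers lowered to half its height or less beside or behind it. Leave the two cups on the board and everything else on the table where they stand, and finish with the hand clear of the pin.

Things in the scene. Friction and masses are not known exactly. Their poses are not given: they have to be found in the camera images.
- pin: wooden rolling pin (0.35 kg) lying on the board: barrel 56 mm in diameter, 190 mm long; handles 25 mm thick, 58 mm long (306 overall). Origin at mid-barrel on its axis, 28 mm above the board; y along the pin, x and z turn as it rolls. It rolls without slip (its centre goes half as far as the fingertips on top), stops within mm after a slow push, and starts 80 to 130 mm on the near side of the line, nearly parallel
- board: fixed pale wooden pastry board, 310 (x) by 360 (y) by 18 mm. Origin at the centre of its underside, on the table; x points away from the robot, y to the left, z up; its top is 18 mm above the origin
- line (a point): middle of the straight dark line (7 mm wide, flush, 345 mm long along the board's y) inlaid in the board's top, 100 mm beyond the board's centre; axes as the board's
- cup_green: upside-down green ceramic cup with a handle, 87 x 118 x 64 mm, standing loose on the board near one of its two near corners; origin at the centre of its underside
- glass_cup: small clear glass cup without a handle, 72 mm across and 62 mm high, standing loose on the board near the other near corner; origin at the centre of its underside
- teaspoon: teaspoon, 137 x 28 x 13 mm, lying loose on the table to the right of the board; origin at the centre of its underside

How it is judged:
On the way:
1. the fingertips push on the pin while it is still short of the line (contact force between the fingers and pin above 0.3 N and x of pin in the frame of line below -0.03 m), for 0.1 s.
At the end, for the whole second after the job is handed in: The pin lies at rest on the board, its middle within 10 mm of the line (across it) and within 50 mm of the line's middle (along it), parallel to the line within 5 degrees (x of pin in the frame of line between -0.01 and 0.01 m and y of pin in the frame of line between -0.05 and 0.05 m and z of pin in the frame of line between 0.023 and 0.033 m and angle between the y axis of pin and the y axis of board, either way round below 0.09 rad and linear speed of pin below 0.01 m/s); the robot touches nothing.
It fails at once if the pin is lifted more than 12 mm off the board (z of pin in the frame of line above 0.04 m).
It fails at once if the fingers touch the pin from beside or behind, with the tips down to about half its height (grasp point less than 44 mm above the board) (contact force between the fingers and pin above 0.3 N and z of the grasp point in the frame of line below 0.044 m).
It fails at once if a cup on the board is shifted by more than 25 mm (distance of any of cup_green, glass_cup from where it was at the start of the episode above 0.025 m).
It fails at once if the teaspoon is shifted by more than 25 mm (distance of teaspoon from where it was at the start of the episode above 0.025 m).
It also fails if it takes over 51 s, if anything falls off the work surface, if the arm or the gripper's body presses on something with over 40 N, if the wrist force passes 120 N, or if a joint passes its speed limit or range.

## Working session

There is one attempt and no reset: what is moved stays moved. The work goes in short steps, Python scripts to look and compute and a shell command to move; the robot and the scene stay as the last step left them, time stands still between calls to the robot, and variables do not carry over. Pictures are saved under pics/ and viewed, at most 10 in all, crops included, and the job is handed in when it is done.

```bash
mkdir -p pics
cat > h.py <<'E'
import numpy as np, cv2
from workcell import manip, vision
def undist(p,cam):
    c=vision.camera_params(cam);K=np.array(c["intrinsics"])
    u=np.array([(p[0]-K[0,2])/K[0,0],(p[1]-K[1,2])/K[1,1]]);s=u.copy()
    for _ in range(20): s=u/(1+c["k1"]*(s@s))
    return s,c
def world(col,row,cam,z):
    s,c=undist((col,row),cam);R=np.array(c["R"]);t=np.array(c["t"])
    o=-R.T@t;d=R.T@np.array([s[0],s[1],1]);return o+d*(z-o[2])/d[2]
E
python3 - <<'E'
from h import *
for c in("top","scene"):
    im=vision.read_camera(c);cv2.imwrite(f"pics/{c}0.png",im[:,:,::-1])
    for q in("pin","board","line","cup_green","glass_cup","teaspoon"):
        for r in vision.masks_of(q,c)[:2]:
            z={"pin":.046,"line":.018,"board":.018}.get(q,.03)
            m=r["region"];ys,xs=np.nonzero(m)
            print(c,q,round(r["conf"],2),np.round(r["pixel"]),[xs.min(),xs.max(),ys.min(),ys.max()],m.sum(),world(xs.mean(),ys.mean(),c,z).round(3))
            if q in("pin","line","board"):
                b=cv2.boxPoints(cv2.minAreaRect(np.c_[xs,ys].astype(np.float32)))
                print([world(*p,c,z)[:2].round(3).tolist() for p in b])
s=manip.get_state();print(s["clock"],s["tcp_pos"],s["ee_rot"])
c=vision.camera_params("top");print(-np.array(c["R"]).T@np.array(c["t"]))
E
```

```text
top pin 0.98 [187. 184.] [np.int64(116), np.int64(248), np.int64(177), np.int64(202)] 2410 [0.513 0.141 0.046]
[[0.535, 0.298], [0.545, -0.007], [0.488, -0.009], [0.478, 0.295]]
top pin 0.64 [228. 241.] [np.int64(224), np.int64(255), np.int64(212), np.int64(244)] 819 [0.425 0.009 0.046]
[[0.424, 0.06], [0.475, 0.011], [0.425, -0.041], [0.374, 0.008]]
top board 0.77 [169. 189.] [np.int64(108), np.int64(263), np.int64(116), np.int64(253)] 14933 [0.541 0.139 0.018]
[[0.671, 0.339], [0.695, -0.024], [0.383, -0.046], [0.358, 0.308]]
top line 0.69 [169. 187.] [np.int64(107), np.int64(263), np.int64(116), np.int64(253)] 15042 [0.541 0.139 0.018]
[[0.67, 0.339], [0.695, -0.024], [0.384, -0.046], [0.357, 0.309]]
top cup_green 0.91 [234. 127.] [np.int64(105), np.int64(155), np.int64(215), np.int64(251)] 1237 [0.409 0.274 0.03 ]
top glass_cup 0.6 [229. 240.] [np.int64(224), np.int64(255), np.int64(213), np.int64(244)] 792 [0.424 0.01  0.03 ]
top glass_cup 0.42 [172. 187.] [np.int64(108), np.int64(264), np.int64(116), np.int64(253)] 15490 [0.539 0.136 0.03 ]
top teaspoon 0.56 [180. 362.] [np.int
[... 416 characters left out ...]
0.075], [0.283, -0.069]]
scene line 0.58 [195. 243.] [np.int64(147), np.int64(317), np.int64(154), np.int64(231)] 5212 [0.513 0.072 0.018]
[[0.363, 0.313], [0.961, 0.365], [0.642, -0.096], [0.277, -0.058]]
scene cup_green 0.84 [162. 169.] [np.int64(152), np.int64(183), np.int64(148), np.int64(179)] 828 [0.424 0.311 0.03 ]
scene glass_cup 0.8 [197. 214.] [np.int64(200), np.int64(232), np.int64(180), np.int64(216)] 1003 [0.45  0.052 0.03 ]
scene teaspoon 0.73 [265. 346.] [np.int64(311), np.int64(366), np.int64(259), np.int64(279)] 294 [ 0.51  -0.312  0.03 ]
0.7 [0.21006311 0.58862644 0.21538543] [1.66684890e-05 1.70572283e-01 9.85345166e-01 2.59948009e-05]
[ 0.43936786 -0.0274781   1.01988187]
```

View pics/top0.png

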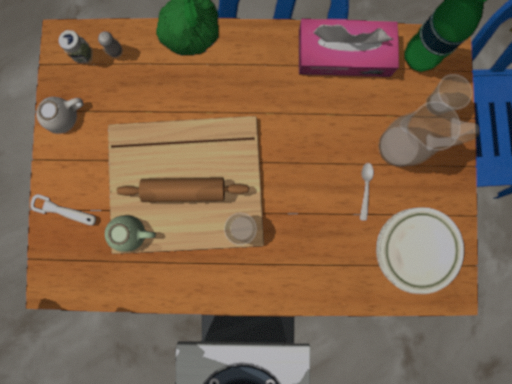

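View pics/scene0.png

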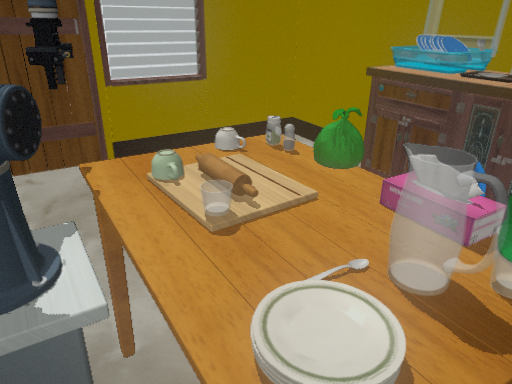

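```bash
cat >> h.py <<'E'
def dark(im):
    # centre of the dark line, column by column (between the board's top edge and the pin)
    g=im.astype(float).sum(2);P=[]
    for x in range(116,251):
        y0=147-(x-111)*9/144
        r=np.arange(int(y0)-5,int(y0)+7);v=g[r,x];w=np.clip(np.median(v)-40-v,0,None)
        if w.sum()>0:P.append(world(x,(w*r).sum()/w.sum(),"top",.018)[:2])
    return np.array(P)
def fit(P):
    vx,vy,x,y=cv2.fitLine(P.astype(np.float32),cv2.DIST_HUBER,0,.001,.001).ravel()
    d=np.array([vx,vy])*np.sign(vy);return d,np.array([x,y])
def measure(line=None):
    im=vision.read_camera("top")
    if line is None:
        P=dark(im);d,c=fit(P);print("line yaw",np.degrees(np.arctan2(-d[0],d[1])),"c",c,len(P),P[0],P[-1])
    else: d,c=line
    n=np.array([d[1],-d[0]])
    r=vision.masks_of("pin","top")[0];m=r["region"];print("conf",r["conf"],m.sum())
    xs=np.unique(np.nonzero(m)[1]);Q=[]
    for x in xs[2:-2]:
        y=np.nonzero(m[:,x])[0];Q.append(world(x,y.mean(),"top",.046)[:2])
    Q=np.array(Q);e,k=fit(Q);k=(Q[0]+Q[-1])/2*0+k
    mid=(world(xs[0],0,"top",.046)[1]+world(xs[-1],0,"top",.046)[1])/2
    k=k+e*(mid-k[1])/e[1]
    print("pin c",k.round(4),"yaw",np.degrees(np.arctan2(-e[0],e[1])).round(2),"across mm",1e3*(k-c)@n,"along",1e3*(k-c)@d)
    return im,m
E
python3 - <<'E'
from h import *
im,m=measure()
E
```

```text
line yaw 4.021879 c [0.6273537  0.14945312] 135 [0.61613604 0.31017866] [ 0.63843117 -0.01004662]
conf 0.69 2530
pin c [0.5123 0.1608] yaw 1.84 across mm -114.00032597449545 along 19.366352363048083
```

```bash
sed -i 's/world(xs\[0\],0,/world(xs[0],190,/;s/world(xs\[-1\],0,/world(xs[-1],188,/' h.py
python3 -m creep '[[[-46,-35,0],[0,0,0]],[[-46,-35,0],[0,0,0]],[[-46,-35,0],[0,0,0]],[[-46,-35,0],[0,0,0]],[[-46,-35,0],[0,0,0]],[[-46,-35,0],[0,0,0]],[[-46,-35,0],[0,0,0]],[[-46,-35,0],[0,0,0]]]' 100
python3 -m creep '[[[-29,-20,0],[0,0,0]],[[-29,-20,0],[0,0,0]],[[0,0,30],[0,0,-7.2]],[[0,0,30],[0,0,-7.2]],[[0,0,30],[0,0,-7.2]],[[0,0,0],[0,0,0]],[[0,0,0],[0,0,0]]]'
```

```text
clock: 1.8
tcp_pos: [0.4636, 0.1996, 0.2157]
ee_rot: [0.0, 0.171, 0.985, 0.0]
wrist_force: [0.6, -0.4, -0.5]
finger_gap: 0.087
grasp_force: 0.0
clock: 2.68
tcp_pos: [0.5045, 0.1442, 0.1262]
ee_rot: [0.001, -0.016, 1.0, 0.0]
wrist_force: [-0.6, 0.7, 0.5]
finger_gap: 0.087
grasp_force: 0.0
```

```bash
python3 -m creep '[[[0,0,13],[0,0,0]],[[0,0,10],[0,0,0]],[[0,0,2],[0,0,0]],[[0,0,0],[0,0,0]]]'
python3 -m creep '[[[0,0,2],[0,0,0]],[[0,0,0],[0,0,0]]]'
python3 -m creep '[[[0,0,1],[0,0,0]],[[0,0,0],[0,0,0]]]'
```

```text
clock: 3.18
tcp_pos: [0.5036, 0.144, 0.1001]
ee_rot: [-0.0, -0.017, 1.0, -0.0]
wrist_force: [-0.4, 0.2, -0.5]
finger_gap: 0.087
grasp_force: 0.0
clock: 3.42
tcp_pos: [0.5037, 0.1441, 0.0984]
ee_rot: [0.0, -0.017, 1.0, 0.0]
wrist_force: [0.3, 0.7, 0.2]
finger_gap: 0.0871
grasp_force: 0.0
clock: 3.68
tcp_pos: [0.5037, 0.1441, 0.0974]
ee_rot: [-0.0, -0.017, 1.0, 0.0]
wrist_force: [0.2, -0.7, -0.3]
finger_gap: 0.0874
grasp_force: 0.0
```

```bash
for i in 1; do :; done; python3 -m creep '[[[0,0,1],[0,0,0]],[[0,0,0],[0,0,0]]]' | grep -E "tcp|force"
python3 -m creep '[[[0,0,1],[0,0,0]],[[0,0,0],[0,0,0]]]'| grep -E "tcp|force"
python3 -m creep '[[[-10,0,0],[0,0,0]],[[0,0,0],[0,0,0]]]'| grep -E "tcp|force"
python3 - <<'E'
from h import *
im,m=measure()
E
```

```text
tcp_pos: [0.5036, 0.144, 0.0963]
wrist_force: [0.2, -0.4, 0.6]
grasp_force: 0.0
tcp_pos: [0.5036, 0.144, 0.0952]
wrist_force: [-0.7, -0.5, 0.2]
grasp_force: 0.0
tcp_pos: [0.5154, 0.1444, 0.0955]
wrist_force: [-0.5, 0.9, -0.1]
grasp_force: 0.0
line yaw 4.101253 c [0.6282834  0.13432837] 112 [0.61561959 0.31015514] [ 0.63833259 -0.01004832]
conf 0.96 489
pin c [0.5055 0.07  ] yaw 14.53 across mm -127.0790101341647 along -55.43099849672137
```

Run:
```python
from h import *
a=vision.read_camera("scene")[120:240,130:330,::-1];b=vision.read_camera("wrist")[:,:,::-1];t=vision.read_camera("top")[100:260,90:280,::-1]
a=cv2.resize(a,(400,240));t=cv2.resize(t,(400,300))
o=np.zeros((540,800,3),np.uint8);o[:240,:400]=a;o[240:,:400]=t;o[:300,400:]=cv2.resize(b,(400,300));cv2.imwrite("pics/c1.png",o)
```

```text
(no output)
```

View pics/c1.png

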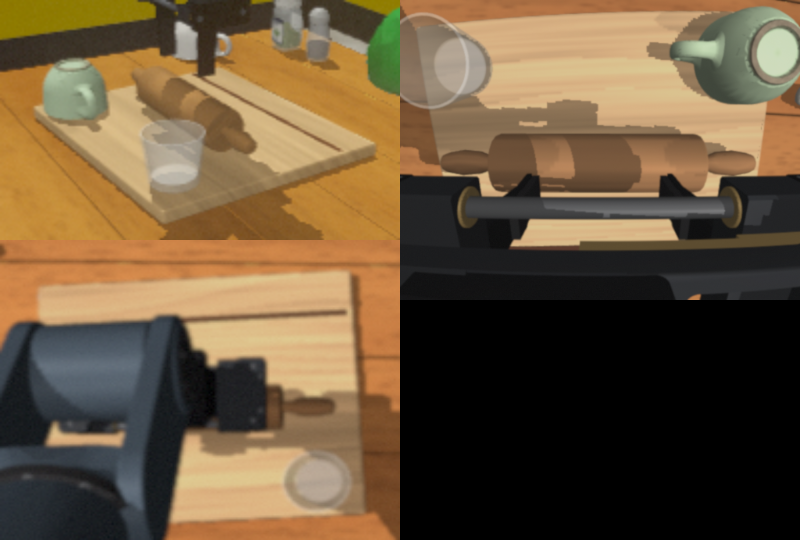

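```bash
cat >> h.py <<'E'
from scipy.spatial.transform import Rotation as Ro
def wcam():
    s=manip.get_state();q=np.array(s["ee_rot"]);T=np.eye(4);T[:3,:3]=Ro.from_quat(q[[1,2,3,0]]).as_matrix();T[:3,3]=s["tcp_pos"]
    return T@np.array(vision.camera_params("wrist")["T_tool_cam"])
def wworld(col,row,z,T):
    s,_=undist((col,row),"wrist");d=T[:3,:3]@[s[0],s[1],1];o=T[:3,3];return o+d*(z-o[2])/d[2]
def proj(X,cam,T=None):
    c=vision.camera_params(cam);K=np.array(c["intrinsics"])
    p=np.linalg.inv(T)[:3]@[*X,1] if T is not None else np.array(c["R"])@X+np.array(c["t"])
    s=p[:2]/p[2];s=s*(1+c["k1"]*s@s);return K[:2,:2]@s+K[:2,2]
def axis(m,camo,wf):
    # pin axis from the barrel's two silhouette edges: planes tangent to cylinder, r=28 mm, axis z=.046
    pass
E
python3 - <<'E'
from h import *
T=wcam();print("cam",T[:3,3],"fwd",T[:3,2])
im=vision.read_camera("wrist")
r=vision.masks_of("pin","wrist")
for q in r[:2]:
    ys,xs=np.nonzero(q["region"]);print(q["conf"],q["pixel"],xs.min(),xs.max(),ys.min(),ys.max())
m=r[0]["region"]
for x in (130,180,250,320,380):
    y=np.nonzero(m[:,x])[0]
    if len(y):print(x,y.min(),y.max(),wworld(x,y.min(),.046,T)[:2],wworld(x,y.max(),.046,T)[:2])
tip=[manip.get_state()["tcp_pos"]+np.array([0,dy,-.025]) for dy in(-.05,.05)]
for c in("scene","top"):print(c,[proj(t,c).round() for t in tip])
print("wrist",[proj(t,"wrist",T).round() for t in tip])
E
```

```text
cam [0.44183522 0.14103386 0.26437733] fwd [ 0.26272436  0.00968858 -0.96482228]
0.89 [207.9, 251.6] 52 454 171 247
0.58 [82.0, 47.7] 0 117 17 138
130 171 245 [0.48750687 0.05167199] [0.54625941 0.04719734]
180 171 245 [0.486382  0.0884841] [0.54452164 0.08666043]
250 171 246 [0.48471932 0.13896008] [0.54329943 0.14072342]
320 172 246 [0.48365546 0.1894195 ] [0.54160199 0.19474117]
380 173 245 [0.48271586 0.23365088] [0.53957251 0.24196495]
scene [array([231., 170.]), array([214., 158.])]
top [array([202., 188.]), array([157., 188.])]
wrist [array([181., 218.]), array([331., 223.])]
```

```bash
python3 -m creep '[[[8,0,0],[0,0,0]],[[0,0,2],[0,0,0]],[[0,0,0],[0,0,0]]]' | grep -E "tcp|force"
python3 -m creep '[[[0,0,2],[0,0,0]],[[0,0,0],[0,0,0]]]'| grep -E "tcp|force"
python3 -m creep '[[[0,0,1],[0,0,0]],[[0,0,0],[0,0,0]]]'| grep -E "tcp|force"
```

```text
tcp_pos: [0.5055, 0.1441, 0.0933]
wrist_force: [1.3, 0.8, -0.4]
grasp_force: 0.0
tcp_pos: [0.5057, 0.1441, 0.0912]
wrist_force: [-0.1, -0.3, 0.6]
grasp_force: 0.0
tcp_pos: [0.5057, 0.1441, 0.0903]
wrist_force: [-0.2, 0.1, -0.2]
grasp_force: 0.0
```

```bash
python3 -m creep '[[[0,0,1],[0,0,0]],[[0,0,1],[0,0,0]],[[0,0,0],[0,0,0]]]' | grep -E "tcp|force"
python3 -m creep '[[[0,0,1],[0,0,0]],[[0,0,0],[0,0,0]]]'| grep -E "tcp|force"
python3 -m creep '[[[0,0,1],[0,0,0]],[[0,0,0],[0,0,0]]]'| grep -E "tcp|force"
python3 - <<'E'
from h import *
b=vision.read_camera("wrist")[120:300,60:440,::-1];cv2.imwrite("pics/w2.png",cv2.resize(b,(760,360)))
E
```

```text
tcp_pos: [0.5056, 0.1441, 0.0882]
wrist_force: [-1.2, 0.1, 0.6]
grasp_force: 0.0
tcp_pos: [0.5056, 0.1441, 0.0873]
wrist_force: [-0.4, -0.2, 0.7]
grasp_force: 0.0
tcp_pos: [0.5056, 0.1441, 0.0863]
wrist_force: [0.2, -0.3, -0.2]
grasp_force: 0.0
```

View pics/w2.png

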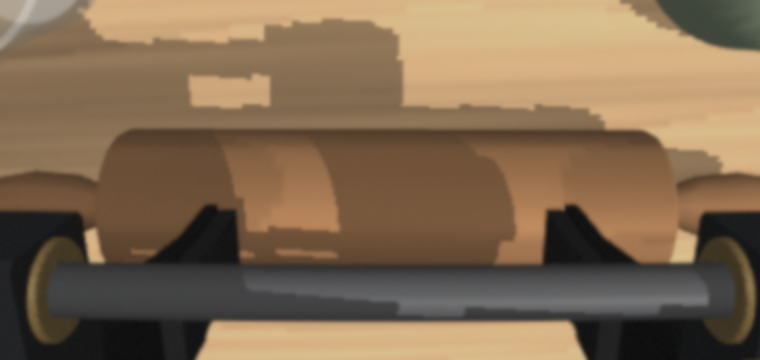

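Run:
```python
from h import *
T=wcam();p=manip.get_state()["tcp_pos"]
for dz in(0,-.01,-.015,-.025):
  for dx in(-.0095,0,.0095): print(dz,dx,[proj(p+np.array([dx,dy,dz]),"wrist",T).round(1).tolist() for dy in(-.0435,.0435)])
```

```text
0 -0.0095 [[182.3, 217.7], [331.3, 222.5]]
0 0 [[182.8, 232.8], [329.7, 237.5]]
0 0.0095 [[183.3, 247.5], [328.0, 252.1]]
-0.01 -0.0095 [[186.0, 212.2], [327.5, 216.7]]
-0.01 0 [[186.4, 226.6], [326.0, 231.1]]
-0.01 0.0095 [[186.8, 240.7], [324.5, 245.0]]
-0.015 -0.0095 [[187.7, 209.6], [325.7, 214.1]]
-0.015 0 [[188.1, 223.8], [324.3, 228.1]]
-0.015 0.0095 [[188.5, 237.6], [322.8, 241.8]]
-0.025 -0.0095 [[190.9, 204.8], [322.4, 209.2]]
-0.025 0 [[191.2, 218.4], [321.1, 222.6]]
-0.025 0.0095 [[191.5, 231.6], [319.8, 235.7]]
```

```bash
python3 -m creep '[[[0,0,-18],[0,0,0]],[[0,0,0],[0,0,0]],[[0,0,0],[0,0,0]],[[0,0,0],[0,0,0]],[[0,0,0],[0,0,0]],[[0,0,0],[0,0,0]]]' 35 | grep -E "tcp|force|gap"
python3 -m creep '[[[0,0,5],[0,0,0]],[[0,0,0],[0,0,0]]]'| grep -E "tcp|force"
python3 -m creep '[[[0,0,2],[0,0,0]],[[0,0,0],[0,0,0]]]'| grep -E "tcp|force"
python3 -m creep '[[[0,0,2],[0,0,0]],[[0,0,0],[0,0,0]]]'| grep -E "tcp|force"
```

```text
tcp_pos: [0.5056, 0.1441, 0.1041]
wrist_force: [-0.2, -0.2, 1.0]
finger_gap: 0.0356
grasp_force: 0.0
tcp_pos: [0.5052, 0.1441, 0.0988]
wrist_force: [0.3, -0.0, 0.1]
grasp_force: 0.0
tcp_pos: [0.5056, 0.1441, 0.0972]
wrist_force: [0.1, -0.3, 0.6]
grasp_force: 0.0
tcp_pos: [0.5056, 0.1441, 0.0952]
wrist_force: [-0.5, -0.4, -0.1]
grasp_force: 0.0
```

```bash
python3 -m creep '[[[0,0,1],[0,0,0]],[[0,0,1],[0,0,0]]]'| grep -E "tcp|force"
python3 -m creep '[[[0,0,1],[0,0,0]],[[0,0,1],[0,0,0]]]'| grep -E "tcp|force"
python3 -m creep '[[[0,0,1],[0,0,0]],[[0,0,0],[0,0,0]]]'| grep -E "clock|tcp|force"
```

```text
tcp_pos: [0.5057, 0.1441, 0.0933]
wrist_force: [0.5, 0.5, -0.1]
grasp_force: 0.0
tcp_pos: [0.5057, 0.1441, 0.0913]
wrist_force: [1.1, -0.1, 1.2]
grasp_force: 0.0
clock: 8.82
tcp_pos: [0.5056, 0.1441, 0.0903]
wrist_force: [0.1, 0.6, 0.7]
grasp_force: 0.0
```

```bash
python3 -m creep '[[[0,0,1],[0,0,0]],[[0,0,0],[0,0,0]]]'| grep -E "tcp|force"
python3 -m creep '[[[0,0,1],[0,0,0]],[[0,0,0],[0,0,0]]]'| grep -E "tcp|force"
python3 - <<'E'
from h import *
T=wcam();p=manip.get_state()["tcp_pos"];g=manip.get_state()["finger_gap"]/2
b=vision.read_camera("wrist")[120:300,60:440,::-1];cv2.imwrite("pics/w3.png",cv2.resize(b,(760,360)))
for dz in(0,-.01,-.015,-.025):
  for dx in(-.0095,): print(dz,dx,[((proj(p+np.array([dx,dy,dz]),"wrist",T)-[60,120])*2).round(1).tolist() for dy in(-g,g)])
E
```

```text
tcp_pos: [0.5056, 0.1441, 0.0893]
wrist_force: [0.5, -0.5, -0.2]
grasp_force: 0.0
tcp_pos: [0.5056, 0.1441, 0.0883]
wrist_force: [0.2, 0.3, 0.2]
grasp_force: 0.0
0 -0.0095 [[341.4, 198.7], [446.6, 202.1]]
-0.01 -0.0095 [[343.9, 187.4], [443.8, 190.7]]
-0.015 -0.0095 [[345.0, 182.2], [442.4, 185.4]]
-0.025 -0.0095 [[347.1, 172.6], [440.0, 175.6]]
```

View pics/w3.png

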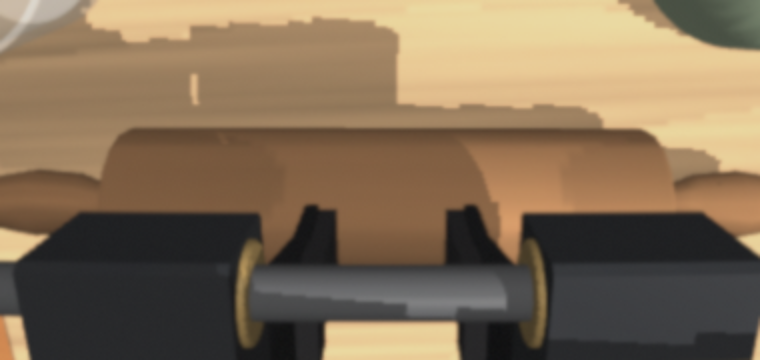

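```bash
python3 -m creep '[[[0,0,2],[0,0,0]],[[0,0,2],[0,0,0]],[[0,0,0],[0,0,0]]]'| grep -E "tcp|wrist"
python3 -m creep '[[[0,0,2],[0,0,0]],[[0,0,0],[0,0,0]]]'| grep -E "tcp|wrist"
python3 -m creep '[[[0,0,1],[0,0,0]],[[0,0,0],[0,0,0]]]'| grep -E "tcp|wrist"
python3 -m creep '[[[0,0,1],[0,0,0]],[[0,0,0],[0,0,0]]]'| grep -E "tcp|wrist"
python3 - <<'E'
from h import *
for z in (.0955,.085,.0705):print(proj(np.array([.515,.108,z]),"scene"),proj(np.array([.515,.094,z]),"scene"))
a=vision.read_camera("scene")[130:220,180:290,::-1];cv2.imwrite("pics/s4.png",cv2.resize(a,(660,540)))
s=manip.get_state();print(s["tcp_pos"],s["joint_torque"])
E
```

```text
tcp_pos: [0.5055, 0.1441, 0.0841]
wrist_force: [0.1, -0.5, 0.0]
tcp_pos: [0.5056, 0.1441, 0.0822]
wrist_force: [-0.1, 0.4, -0.5]
tcp_pos: [0.5056, 0.1441, 0.0813]
wrist_force: [0.0, -0.2, 0.2]
tcp_pos: [0.5056, 0.1441, 0.0803]
wrist_force: [0.1, 0.8, -0.6]
[229.25907197 158.79876473] [231.96896837 160.47701392]
[229.31878742 162.78809557] [232.01754212 164.50360922]
[229.40025442 168.24106341] [232.08378468 170.00691476]
[0.50567712 0.14413053 0.08032162] [-1.56175134e-03 -3.95603549e+01 -9.97033328e+00 -2.34370219e-02
  7.77790253e-02  7.50495985e-06]
```

View pics/s4.png

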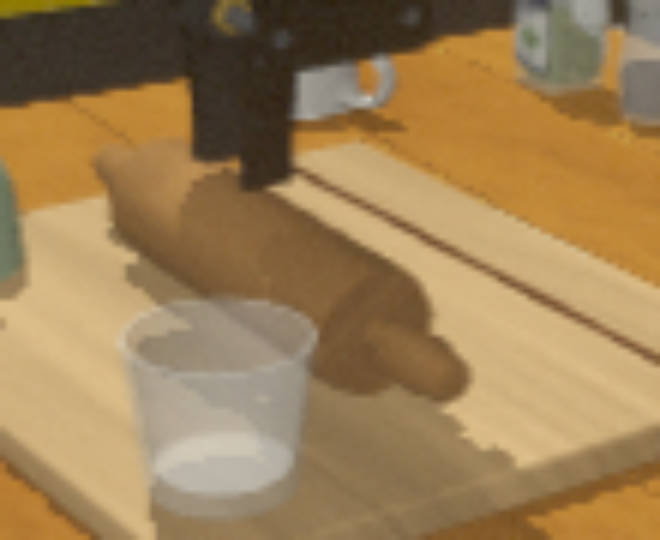

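Run:
```python
from h import *
T=wcam();im=vision.read_camera("wrist");cv2.imwrite("pics/w5.png",im[:,:,::-1])
m=vision.masks_of("pin","wrist")[0]["region"];ys,xs=np.nonzero(m)
a,b=xs.min(),xs.max();ya,yb=ys[xs==a].mean(),ys[xs==b].mean();print(a,ya,b,yb)
for dz in(0,.01,.02,.03):
    T2=T.copy();T2[2,3]+=dz
    A=wworld(a,ya,.046,T2);B=wworld(b,yb,.046,T2)
    y=np.nonzero(m[:,250])[0]; n=wworld(250,y.min(),.046,T2)-T2[:3,3];f=wworld(250,y.max()+1,.046,T2)-T2[:3,3]
    an,af=np.arctan2(n[0],-n[2]),np.arctan2(f[0],-f[2]);mid=(an+af)/2;d=-n[2]/np.cos(mid)
    print(dz,"len",np.linalg.norm(A-B),"r",d*np.sin((af-an)/2),"x",T2[0,3]-n[2]*np.tan(mid),"ends",A[:2],B[:2])
for z in(.055,.07,.08,.09,.1):print(z,proj(np.array([.5056,.119,z]),"scene"))
for z in(.125,.14,.15,.16):print("body",z,proj(np.array([.5056,.119,z]),"scene"))
```

```text
41 224.5 465 226.0
0 len 0.31071606025641924 r 0.02286896359945995 x 0.5086461720240959 ends [ 0.51843612 -0.01315464] [0.50890607 0.29741523]
0.01 len 0.3259927156913966 r 0.023993338299550054 x 0.5123158934293207 ends [ 0.52258717 -0.02072256] [0.51258857 0.30511678]
0.02 len 0.34126937112637395 r 0.025117712999640187 x 0.5159856148345454 ends [ 0.52673823 -0.02829049] [0.51627107 0.31281833]
0.03 len 0.3565460265613513 r 0.026242087699730233 x 0.5196553362397702 ends [ 0.53088928 -0.03585841] [0.51995357 0.32051987]
0.055 [224.13222029 173.28205865]
0.07 [224.0170155  167.72813043]
0.08 [223.93930478 163.98786216]
0.09 [223.86085538 160.21700281]
0.1 [223.78165619 156.41513946]
body 0.125 [223.58030298 146.77205621]
body 0.14 [223.45713145 140.88910383]
body 0.15 [223.37400862 136.92573985]
body 0.16 [223.29006439 132.92871922]
```

View pics/w5.png

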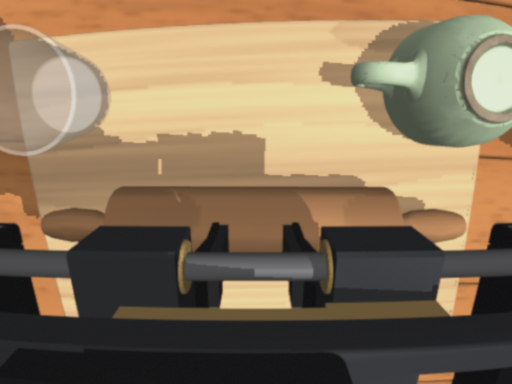

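```bash
python3 -m creep '[[[0,0,2],[0,0,0]],[[0,0,2],[0,0,0]],[[0,0,0],[0,0,0]]]'| grep -E "clock|tcp|wrist"
python3 -m creep '[[[0,0,1],[0,0,0]],[[0,0,1],[0,0,0]],[[0,0,0],[0,0,0]]]'| grep -E "tcp|wrist"
python3 -m creep '[[[0,0,1],[0,0,0]],[[0,0,1],[0,0,0]],[[0,0,0],[0,0,0]]]'| grep -E "tcp|wrist"
```

```text
clock: 11.02
tcp_pos: [0.5055, 0.1441, 0.0761]
wrist_force: [0.2, -0.5, 0.9]
tcp_pos: [0.5056, 0.1441, 0.0743]
wrist_force: [-0.6, -0.1, 0.4]
tcp_pos: [0.5056, 0.1441, 0.0722]
wrist_force: [-0.6, 0.4, -0.6]
```

Run:
```python
from h import *
im=vision.read_camera("scene");g=im.sum(2)
print(g[150:176,216:234:2])
w=vision.read_camera("wrist").sum(2)
for z in(.06,.07,.08,.09):print(z,proj(np.array([.5056,.119,z]),"scene"))
print(w[205:240:2,205:232:3])
s=manip.get_state();print(np.array(s["joints"]).round(4),s["tcp_pos"])
print(vision.camera_params("wrist")["T_tool_cam"])
```

```text
[[141 156 131 132 110 128 122 256 261]
 [157 144 129 116 121 132 145 266 274]
 [143 158 141 131 134 136 173 372 383]
 [155 158 151 139 158 134 218 382 386]
 [157 151 147 128 130 145 213 397 396]
 [153 151 144 149 135 128 238 449 500]
 [151 141 148 135 131 130 271 492 505]
 [143 156 136 139 142 118 223 491 490]
 [151 149 143 140 145 157 168 286 497]
 [162 207 162 148 126 134 282 370 275]
 [278 268 156 140 132 156 270 502 297]
 [285 274 161 143 136 137 279 519 505]
 [295 281 181 146 143 140 280 514 515]
 [307 288 185 138 153 162 360 507 520]
 [309 298 241 178 213 259 263 457 511]
 [304 303 289 298 285 267 257 249 460]
 [305 303 295 290 285 266 264 243 281]
 [300 301 298 297 298 284 272 259 281]
 [297 305 305 301 292 291 280 268 258]
 [304 301 302 298 294 273 273 270 260]
 [303 309 306 300 290 282 271 276 262]
 [299 313 308 297 288 281 277 279 265]
 [295 309 304 305 292 275 281 277 276]
 [297 296 308 296 304 280 281 281 271]
 [288 294 303 308 285 290 280 289 283]
 [277 297 296 297 285 294 288 271 276]]
0.06 [224.09399842 171.43821273]
0.07 [224.0170155  167.72813043]
0.08 [223.93930478 
[... 403 characters left out ...]
 299 253  98  95 269 282 282 299]
 [301 300 201  66  66 136 142 145 287]
 [302 296 122  57  61  87  88  97 286]
 [300 289  73  65  61  89  87  88 286]
 [303 251  63  63  73  89  89  84 285]
 [305 172  65  58  72  87  83  80 285]
 [300 122  63  66  80  91  89  78 286]
 [281  69  67  64  85  88  83  73 286]
 [188  61  64  64  87  86  86  73 276]]
[ 0.0649  0.6164  1.801  -0.      0.7242 -1.54  ] [0.50568722 0.14410943 0.07232992]
[[ 3.64782467e-04 -9.64698217e-01 -2.63357584e-01  7.17481422e-02]
 [ 9.99999725e-01  1.81848549e-04  7.18997314e-04 -9.07992007e-04]
 [-6.45724233e-04 -2.63357774e-01  9.64698018e-01 -1.69069082e-01]
 [ 0.00000000e+00  0.00000000e+00  0.00000000e+00  1.00000000e+00]]
```

Run:
```python
from h import *
im=vision.read_camera("scene")[110:180,195:265,::-1];cv2.imwrite("pics/s6.png",cv2.resize(im,(600,600),interpolation=cv2.INTER_NEAREST))
f=600/70
for z in(-.025,0.008,.045,.060,.077):
    print(z,[((proj(np.array([.5056+dx,.144+dy,.0723+z]),"scene")-[195,110])*f).round().tolist() for dx,dy in((0,-.025),(-.0095,-.033),(.0095,-.033),(-.0375,-.095),(.0375,-.095))])
```

```text
-0.025 [[250.0, 567.0], [234.0, 582.0], [291.0, 569.0], [247.0, 676.0], [481.0, 622.0]]
0.008 [[248.0, 462.0], [232.0, 476.0], [290.0, 464.0], [244.0, 564.0], [482.0, 514.0]]
0.045 [[246.0, 341.0], [229.0, 354.0], [288.0, 343.0], [242.0, 435.0], [483.0, 390.0]]
0.06 [[244.0, 291.0], [228.0, 303.0], [287.0, 293.0], [241.0, 382.0], [484.0, 338.0]]
0.077 [[243.0, 233.0], [226.0, 245.0], [286.0, 236.0], [239.0, 320.0], [484.0, 278.0]]
```

View pics/s6.png

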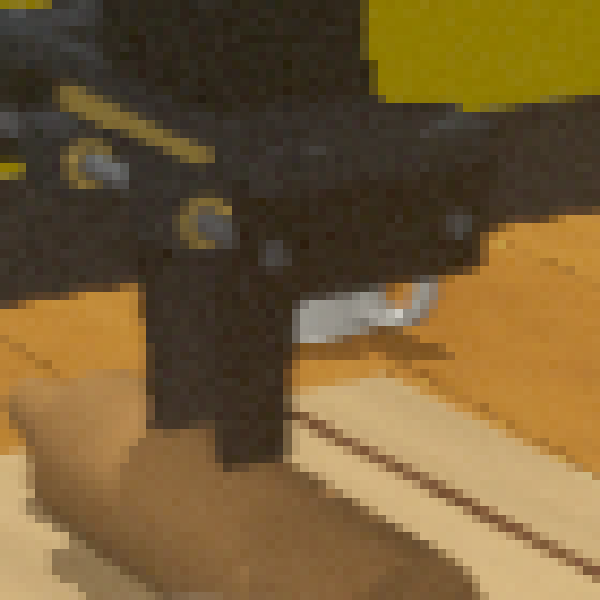

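The picture shows the fingertip bottom at (288,462) and the body's lower corner at (483,268). Both sit about 33 mm higher than the tool data says. So the whole hand is set back from the reported TCP, and the pin's top should be met at a reported TCP z of about 0.066.

```bash
python3 -m creep '[[[0,0,2],[0,0,0]],[[0,0,2],[0,0,0]],[[0,0,0],[0,0,0]]]'| grep -E "clock|tcp|wrist"
python3 -m creep '[[[0,0,1],[0,0,0]],[[0,0,0],[0,0,0]]]'| grep -E "tcp|wrist"
python3 -m creep '[[[0,0,1],[0,0,0]],[[0,0,0],[0,0,0]]]'| grep -E "tcp|wrist"
```

```text
clock: 12.3
tcp_pos: [0.5055, 0.1441, 0.0681]
wrist_force: [-0.5, 0.5, -0.2]
tcp_pos: [0.5057, 0.1441, 0.0673]
wrist_force: [-0.2, -0.6, 0.1]
tcp_pos: [0.5067, 0.1442, 0.0671]
wrist_force: [0.8, 0.2, 5.6]
```

```bash
python3 -m creep '[[[-7,0,0.3],[0,0,-0.2]],[[-7,0,0],[0,0,-0.2]],[[-7,0,0],[0,0,-0.2]]]'| grep -E "tcp|wrist"
python3 -m creep '[[[-7,0,0],[0,0,-0.2]],[[-7,0,0],[0,0,-0.2]],[[0,0,0],[0,0,0]]]'| grep -E "tcp|wrist"
python3 - <<'E'
from h import *
T=wcam();vision.read_camera("wrist");m=vision.masks_of("pin","wrist")[0]["region"]
for x in(130,160,355,385):
    y=np.nonzero(m[:,x])[0];print(x,y.min(),y.max(),wworld(x,y.min(),.046,T)[:2])
E
```

```text
tcp_pos: [0.528, 0.1449, 0.0671]
wrist_force: [-0.7, -1.3, 6.5]
tcp_pos: [0.5423, 0.1454, 0.0669]
wrist_force: [0.6, -0.5, 8.4]
130 161 225 [0.50544282 0.06412062]
160 161 225 [0.50456968 0.08324907]
355 165 225 [0.50076469 0.20508506]
385 166 224 [0.50029011 0.22443095]
```

```bash
cat >> h.py <<'E'
LD=np.array([-np.sin(np.radians(4.05)),np.cos(np.radians(4.05))]);LC=np.array([.6274,.1494])
def wpin():
    T=wcam();vision.read_camera("wrist");m=vision.masks_of("pin","wrist")[0]["region"];P=[]
    for x in list(range(120,175,3))+list(range(340,395,3)):
        y=np.nonzero(m[:,x])[0]
        if len(y)<20: continue
        n=wworld(x,y.min(),.046,T);h=T[2,3]-.046;a=np.arctan2(n[0]-T[0,3],h);b=a
        for _ in range(10): b=a+np.arcsin(.028/(h/np.cos(b)))
        P.append([T[0,3]+h*np.tan(b),T[1,3]+(n[1]-T[1,3])])
    d,c=fit(np.array(P));c=c+d*(.145-c[1])/d[1]
    n=np.array([LD[1],-LD[0]]);s=manip.get_state()
    print("pin x@y.145",c[0].round(4),"yaw",np.degrees(np.arctan2(-d[0],d[1])).round(2),"across mm",(1e3*(c-LC)@n).round(1),"tcp",np.round(s["tcp_pos"],4),"t",s["clock"])
E
python3 -c "from h import *;wpin()"
python3 -m creep '[[[0,0,-8],[0,0,0]],[[19,0,0],[0,0,0]],[[0,0,7],[0,0,0]],[[0,0,1],[0,0,0]]]'| grep -E "tcp|wrist"
python3 -m creep '[[[-7,0,0.3],[0,0,-0.2]],[[-7,0,0],[0,0,-0.2]],[[-7,0,0],[0,0,-0.2]],[[-7,0,0],[0,0,-0.2]],[[-7,0,0],[0,0,-0.2]],[[0,0,0],[0,0,0]]]'| grep -E "tcp|wrist"
python3 -c "from h import *;wpin()"
```

```text
pin x@y.145 0.5309 yaw 1.92 across mm -96.6 tcp [0.5414 0.1453 0.0669] t 13.75
tcp_pos: [0.5234, 0.1448, 0.0669]
wrist_force: [0.2, 0.6, 12.4]
tcp_pos: [0.5599, 0.1461, 0.0669]
wrist_force: [0.6, -3.2, 9.0]
pin x@y.145 0.5497 yaw 1.74 across mm -77.8 tcp [0.5595 0.1461 0.067 ] t 15.1
```

```bash
python3 -m creep '[[[0,0,-8],[0,0,2]],[[19,0,0],[0,0,0]],[[0,0,7],[0,0,0]],[[0,0,1],[0,0,0]]]'| grep -E "wrist"
python3 -m creep '[[[-7,0,0],[0,0,-0.6]],[[-7,0,0],[0,0,-0.6]],[[-7,0,0],[0,0,-0.6]],[[-7,0,0],[0,0,-0.6]],[[-7,0,0],[0,0,-0.6]],[[0,0,0],[0,0,0]]]'| grep -E "tcp|wrist"
python3 -c "from h import *;wpin()"
python3 -m creep '[[[0,0,-8],[0,0,2]],[[18,0,0],[0,0,0]],[[0,0,7],[0,0,0]],[[0,0,1],[0,0,0]]]'| grep -E "wrist"
python3 -m creep '[[[-7,0,0],[0,0,-0.6]],[[-7,0,0],[0,0,-0.6]],[[-7,0,0],[0,0,-0.6]],[[-7,0,0],[0,0,-0.6]],[[-7,0,0],[0,0,-0.6]],[[0,0,0],[0,0,0]]]'| grep -E "tcp|wrist"
python3 -c "from h import *;wpin()"
```

```text
wrist_force: [0.1, 0.4, 12.4]
tcp_pos: [0.5763, 0.1475, 0.067]
wrist_force: [0.7, -2.3, 8.9]
pin x@y.145 0.5687 yaw 1.98 across mm -58.9 tcp [0.5758 0.1475 0.0671] t 16.45
wrist_force: [-1.8, -0.4, 12.0]
tcp_pos: [0.5933, 0.1486, 0.0671]
wrist_force: [-0.4, -2.6, 9.2]
pin x@y.145 0.5877 yaw 1.86 across mm -39.9 tcp [0.5928 0.1486 0.0671] t 17.8
```

```bash
python3 -m creep '[[[0,0,-8],[0,0,2]],[[14,0,0],[0,0,0]],[[0,0,0],[0,0,0]],[[0,0,0],[0,0,0]],[[0,0,7],[0,0,0]],[[0,0,1],[0,0,0]]]' 90| grep -E "wrist|gap"
python3 -m creep '[[[-7,0,0],[0,0,-0.7]],[[-7,0,0],[0,0,-0.7]],[[-7,0,0],[0,0,-0.7]],[[-7,0,0],[0,0,-0.7]],[[-7,0,0],[0,0,-0.7]],[[0,0,0],[0,0,0]]]'| grep -E "tcp|wrist"
python3 -c "from h import *;wpin()"
```

```text
wrist_force: [-0.6, 7.1, 11.0]
finger_gap: 0.0763
tcp_pos: [0.6129, 0.1523, 0.067]
wrist_force: [0.9, 1.6, 8.4]
pin x@y.145 0.6063 yaw 1.86 across mm -21.4 tcp [0.6125 0.1522 0.067 ] t 19.4
```

```bash
python3 -m creep '[[[0,0,-8],[0,0,3]],[[14,0,0],[0,0,0]],[[0,0,7],[0,0,0]],[[0,0,1],[0,0,0]]]'| grep -E "tcp|wrist"
python3 -m creep '[[[-6,0,0],[0,0,-1]],[[-6,0,0],[0,0,-1]],[[-6,0,0],[0,0,-1]],[[-6,0,0],[0,0,-1]],[[-6,0,0],[0,0,-1]],[[0,0,0],[0,0,0]]]'| grep -E "tcp|wrist"
python3 -c "from h import *;wpin()"
python3 -m creep '[[[0,0,-15],[0,0,0]],[[30,0,-40],[0,0,0]],[[60,0,-20],[0,0,0]],[[60,0,0],[0,0,0]],[[60,0,0],[0,0,0]],[[0,0,0],[0,0,0]]]'| grep -E "tcp|wrist"
python3 - <<'E'
from h import *
im,m=measure((LD,LC));cv2.imwrite("pics/t7.png",cv2.resize(im[90:270,90:280,::-1],(760,720))[:600])
r=vision.masks_of("pin","wrist")
E
```

```text
tcp_pos: [0.5977, 0.1508, 0.0668]
wrist_force: [0.5, -0.2, 11.6]
tcp_pos: [0.6287, 0.1524, 0.067]
wrist_force: [-0.2, -5.2, 10.3]
tcp_pos: [0.4106, 0.1198, 0.1396]
wrist_force: [1.4, 0.2, -0.0]
conf 0.82 2500
pin c [0.6194 0.1431] yaw 2.22 across mm -8.397956444149274 along -5.760895794657891Traceback (most recent call last):
  File "<string>", line 1, in <module>
    from h import *;wpin()
                    ~~~~^^
  File "h.py", line 52, in wpin
    T=wcam();vision.read_camera("wrist");m=vision.masks_of("pin","wrist")[0]["region"];P=[]
                                           ~~~~~~~~~~~~~~~~~~~~~~~~~~~~~~^^^
IndexError: list index out of range
```

View pics/t7.png

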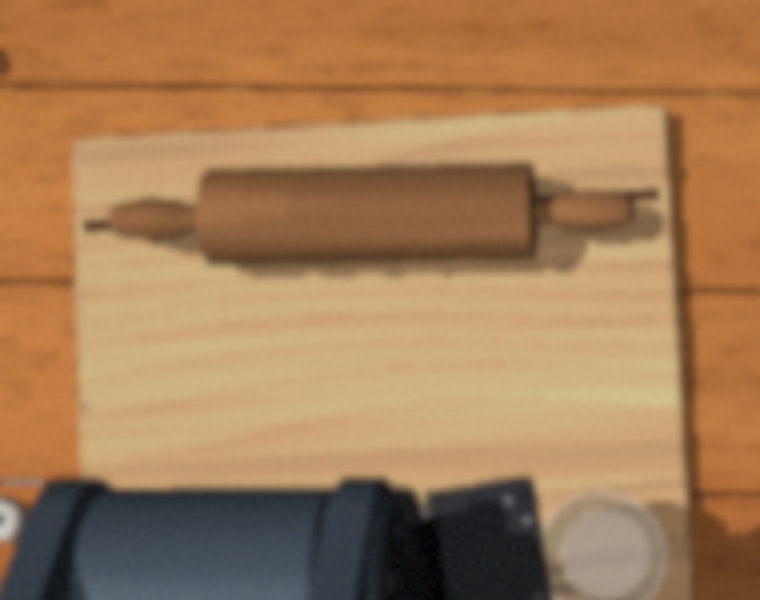

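```bash
python3 -m creep '[[[-60,0,0],[0,0,3]],[[-60,0,0],[0,0,0]],[[-60,0,20],[0,0,0]],[[-16,0,40],[0,0,0]],[[0,0,10],[0,0,0]],[[0,0,0],[0,0,0]]]'| grep -E "tcp|wrist"
```

```text
tcp_pos: [0.6124, 0.1449, 0.0699]
wrist_force: [-0.2, -0.1, -0.5]
```

```bash
python3 -m creep '[[[0,0,3],[0,0,0]],[[0,0,1],[0,0,0]],[[0,0,0],[0,0,0]]]'| grep -E "tcp|wrist"
python3 -m creep '[[[-4,0,0],[0,0,-1]],[[-4,0,0],[0,0,-1]],[[-4,0,0],[0,0,-1]],[[-4,0,0],[0,0,-1]],[[0,0,0],[0,0,0]]]'| grep -E "tcp|wrist"
python3 -m creep '[[[0,0,-15],[0,0,0]],[[30,0,-40],[0,0,0]],[[60,0,-20],[0,0,0]],[[60,0,0],[0,0,0]],[[60,0,0],[0,0,0]],[[0,0,0],[0,0,0]]]'| grep -E "clock|tcp|wrist"
python3 - <<'E'
from h import *
measure((LD,LC));measure((LD,LC))
E
```

```text
tcp_pos: [0.6135, 0.1448, 0.0677]
wrist_force: [0.5, -0.2, 0.1]
tcp_pos: [0.6302, 0.1466, 0.0671]
wrist_force: [1.5, -2.9, 3.5]
clock: 24.15
tcp_pos: [0.4145, 0.1094, 0.1412]
wrist_force: [0.7, 1.2, 0.1]
conf 0.95 2383
pin c [0.6212 0.1419] yaw 2.14 across mm -6.694460603323531 along -7.057272394109188
conf 0.75 2370
pin c [0.6213 0.1419] yaw 2.04 across mm -6.632152177455126 along -7.061684067272423
```

```bash
python3 -m creep '[[[-60,0,0],[0,0,3]],[[-60,0,0],[0,0,0]],[[-60,0,20],[0,0,0]],[[-22,0,40],[0,0,0]],[[0,0,12],[0,0,0]],[[0,0,0],[0,0,0]]]'| grep -E "tcp|wrist"
python3 -m creep '[[[0,0,3],[0,0,0]],[[0,0,1],[0,0,0]],[[0,0,0],[0,0,0]]]'| grep -E "tcp|wrist"
```

```text
tcp_pos: [0.6224, 0.1384, 0.0691]
wrist_force: [-1.2, -0.4, -0.4]
tcp_pos: [0.6232, 0.1384, 0.0671]
wrist_force: [-0.7, 0.4, 5.3]
```

```bash
python3 -m creep '[[[-4,0,0.3],[0,0,-1]],[[-4,0,0],[0,0,-1]],[[-4,0,0],[0,0,-1]],[[-2,0,0],[0,0,0]],[[0,0,0],[0,0,0]]]'| grep -E "tcp|wrist"
python3 -m creep '[[[0,0,-15],[0,0,0]],[[30,0,-40],[0,0,0]],[[60,0,-20],[0,0,0]],[[60,0,0],[0,0,0]],[[60,0,0],[0,0,0]],[[0,0,0],[0,0,0]]]'| grep -E "clock|tcp|wrist"
python3 - <<'E'
from h import *
measure((LD,LC));im,m=measure((LD,LC));cv2.imwrite("pics/t8.png",cv2.resize(im[90:270,90:280,::-1],(760,720))[:600])
E
```

```text
tcp_pos: [0.6377, 0.1393, 0.0671]
wrist_force: [0.0, -2.0, 5.4]
clock: 26.85
tcp_pos: [0.4216, 0.1026, 0.1399]
wrist_force: [0.2, 0.6, 0.3]
conf 0.58 519
pin c [ 0.4266 -0.0022] yaw -3.12 across mm -210.9780025364878 along -137.0856876476343
conf 0.77 2464
pin c [0.6255 0.1419] yaw 2.2 across mm -2.4055687463898043 along -7.3609422243374585
```

View pics/t8.png

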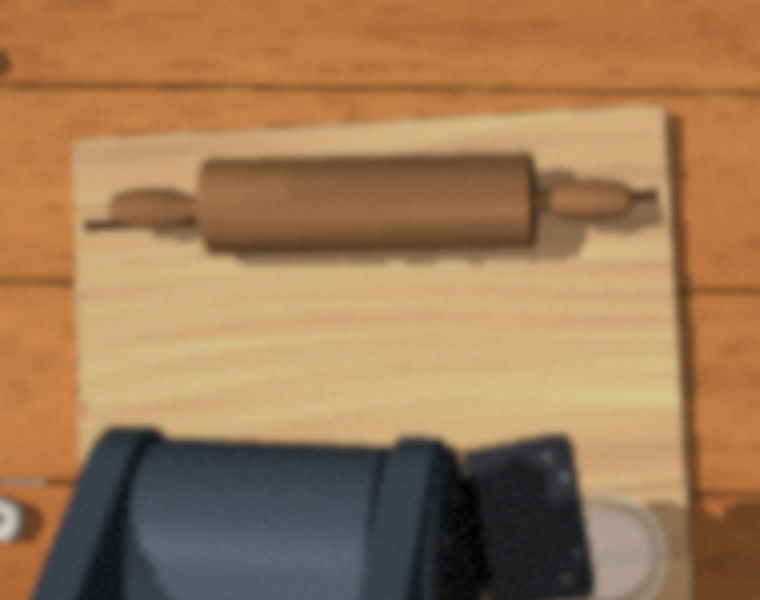

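```bash
python3 -c "from workcell import manip;print(manip.sign_off())"
```

```text
the job is handed in; nothing more can be done
None
```

I rolled the pin onto the line with short fingertip strokes on its top and handed the job in; the last top-camera check put it 2.4 mm short of the line, about 7 mm off its middle and about 2° from parallel, with the hand clear and 26.9 s used; no verdict came back.

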